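# Load the bottle box and snap its sliding lid shut

## Robot

A 6-joint arm with a two-finger parallel gripper is mounted at the origin on a cart in front of the work surface, level with it; the furniture and walls round the work are solid. World frame = base frame: x ahead of the robot, y to its left, z up, the work surface at z = 0. Lengths are in m, angles in rad, forces in N, time in s.
With the tool pointing down it reaches from about 0.35 to 0.775 m from the base axis. Payload 7.3 kg.
Tool frame: the origin (TCP) lies on the centre line of the jaws, within the pads' length; the fingertips stand 11 mm ahead of it and the grasp point (between the pads) lies 8 mm behind it; x points along the fingers, z is the direction in which the jaws open and shut, and the axes are right-handed (so a half turn about x gives the same grasp; the last joint's range is limited). The gripper opens to 92 mm and grips with 3 to 60 N. Pads are 19 mm wide; open, the fingers measure 130 mm over their backs; the gripper's body (75 mm by 190 mm) begins 47 mm behind the grasp point.
Start: joints at [1.03, 0.342, 1.524, -0, 1.275, -0.146], TCP at [0.202, 0.485, 0.238] pointing down, gripper open.
Joint ranges: [-2.53, 2.53], [-0.77, 2.02], [0.04, 2.7], [-1, 4.14], [0.28, 2.66], [-3.11, 3.11]. Speed limits (rad/s): [2.57, 2.57, 3.14, 3.14, 3.14, 3.14].

## Interface

Orientations are given as a 3x3 rotation matrix whose columns are the frame's x, y, z axes.
In Python, from cell import manip gives the robot as it stands. The module is installed in compiled form; this text tells all that it offers.
- The arm moves only by the shell command python3 -m crank 'ROWS' [FORCE]. ROWS is JSON, a list that holds one entry, the list of rows, each a list of 7 numbers: the closure, from -1 (fully open) to 1 (shut), so that 0 is half open, then the shift along the tool's x, y, z normalised to -1 to 1, where 1 is 25 cm, then the turn, a rotation vector about the tool's x, y, z normalised to -1 to 1, where 1 is pi/2 rad. In form: [[[fingers, x, y, z, rx, ry, rz], ...]]. A call has 1 to 12 rows; each row shifts and turns the commanded pose from where the row before left it, along the tool's axes as they then stand; what a row does not reach is not made up. A row lasts 1/8 s, in which the tool goes at most 62.5 mm and 10.7 degrees, less where a joint would pass 70% of its speed; a pose out of reach is approached as far as the arm can. A call with a number of a shift or a turn outside -1 to 1 is refused whole. A call with a gripper value outside its range is refused whole. The fingers move at their own pace and stop on an object; FORCE is the grip in N (left out, the last holds). Time passes only in rows, so rows that do not move let the fingers close. It gives the time, the measured TCP pose, the force and the opening at its end, in the units of the state.
- manip.get_state(): the state, without advancing time (a new reading comes with each control period).
- manip.snapshot(name): name is "scene" or "side" or "wrist"; returns a dict with "frame" (480x640x3 uint8, red, green, blue), "range_z" (480x640 float32, m along the optical axis (not along the pixel's ray), 0 where there is no reading), "fovy" (degrees; the focal length in pixels is half the picture's height over the tangent of half this angle, whatever the lens; pixels are square), "cx", "cy" (the principal point, pixels), "position" and "attitude" of the camera in the world; the wrist camera has in their place "hand_eye" (4x4, takes a point from camera to tool coordinates, whose origin is the TCP and whose axes are the tool frame's). Camera axes: x right, y down, z forward; pixel columns grow to the right and rows downward; lengths in m; the calibration is good to about 2 mm. A picture is of the moment at which its call begins: read the wrist's pose just before it.
- manip.sign_off(): hands the job in, once; it reports no verdict.
The state is a dict: "clock": time; "joint_pos": joint angles; "qvel": joint speeds; "effort": joint torques, N m; "ee_pos": TCP position; "tcp_rot": TCP orientation; "contact_force": force on the tool from outside, world axes, zero at the start; "wrist_torque": the same for the moment, N m; "grip_width": opening from 0.0 (shut) to 1.0 (fully open).
Only numpy, scipy, OpenCV 4.12 (cv2) and the standard library are available. Lean on these libraries where they do the work, as an engineer would, in place of code of your own. Each camera call takes 0.05 s, during which the arm holds its last target.

## Task

Stand the loose brown bottle upright in the empty pocket of the wooden bottle box, without dropping it in. Then push the hood-shaped sliding lid shut, against the spring buffer on the adjustable end stop, until the brass catch snaps up behind the lid and keeps it shut by itself; press firmly but never with more than about 40 N. The two stored bottles must stay standing and the tape roll, ring cutter and round mould must stay where they are.

Things in the scene. Friction and masses are not known exactly. Their poses are not given: they have to be found in the camera images.
- bottle: the loose brown bottle with black cap, to the right of the box: 38 mm diameter, 76 mm high (straight body up to about 45 mm, then a shoulder, cap 24 mm wide from 62 mm up); about 0.06 to 0.11 kg; origin at the centre of its underside, z along its axis
- bottle_box: wooden box fixed to the bench, open on top, 160 (its x) x 290 mm (its y, -130 to +160), origin on the bench under its middle pocket. Low side walls: inner width 108, runner 36, guides 45, hold-down tabs (y > 77) 50 mm high; end wall (104 mm high, 10 thick) near y = -115. Pockets 60 x 60 mm at x = 0, y = -66, 0, +66, parted by blocks 22 mm high; floor at 6 mm. Lid closes to -y
- cork_pad: round cork pad, 48 mm diameter, 3 mm thick, fixed on the floor of the empty pocket (one of the two at y = -66 and y = 0 of the box); origin at the centre of its underside, its top is 9 mm above the bench. The loose bottle is to stand in this pocket
- lid: plywood hood-shaped sliding lid (flat top, skirts, end panel at its +y end), 138 x 245 mm, top 97 mm over the bench; origin amid its length, at its feet 36 mm over the bench, axes as the box's. Starts drawn out, origin at box y = 160 to 175 mm, over the +y pocket only. Shut, its origin is anywhere from y = 6 to 21 mm, as the stop is set. Slides with 1 to 6 N, over the last 10 mm up to 20 N
- lid_push (a point): centre of the upright outer (+y) face of the lid's end panel (114 mm wide, 42 to 97 mm over the bench), 122.5 mm from the lid's origin and 65 mm over the bench: push here towards box -y, e.g. with closed fingertips from above, tips kept over 52 mm to stay clear of the catch
- catch (a joint): brass spring catch at the box's +y end: 0 = up, grows to 0.012 m as the strip under the lid's end presses it down (about 7 mm, from 25 mm before shut). It springs up behind the lid only in the last 2.5 mm before the hard stop, against 15 to 20 N; released sooner, the buffer pushes the lid out again. So push slowly until the force shows the stop (25 to 30 N)
- stored_bottle_1: stored bottle, same kind, standing in the other of the two uncovered pockets; origin at the centre of its underside
- stored_bottle_2: stored bottle, same kind, standing in the pocket at y = +66 mm, under the lid; origin at the centre of its underside
- tape_roll: bystander: roll of yellowish tape lying flat, 96 mm diameter, 24 mm high; origin under its centre
- round_cutter: bystander: metal ring cutter, 66 mm diameter, 35 mm high; origin under its centre
- sprig_mould: bystander: round brown plaster mould, 66 mm diameter, 34 mm high; origin under its centre
- buffer (a joint): rubber-tipped spring buffer on the end wall at the box's -y end, met by the lid's top: 0 = free, grows as the lid presses it; about 0.0095 m with the lid caught, 0.012 m at the hard stop. End wall, buffer and catch are one adjustable unit, set anew each time anywhere within 15 mm along the box's y; its place is not measured, so feel for it

How it is judged:
By the outcome, as a careful person would: the job done as asked, in the order asked, and still so for the second after the job is handed in, with the robot touching nothing.
It also fails if it takes over 48 s, if anything falls off the work surface, if the arm or the gripper's body presses on something with over 40 N, if the wrist force passes 120 N, or if a joint passes its speed limit or range.

## Working session

There is one attempt and no reset: what is moved stays moved. The work goes in short steps, Python scripts to look and compute and a shell command to move; the robot and the scene stay as the last step left them, time stands still between calls to the robot, and variables do not carry over. Pictures are saved under pics/ and viewed, and the job is handed in when it is done.

```bash
mkdir -p pics; cat > h.py <<'E'
import numpy as np, cv2
from cell import manip
def cam(n):
    st=manip.get_state(); s=manip.snapshot(n)
    s['f']=240/np.tan(np.radians(s['fovy'])/2)
    if 'hand_eye' in s:
        T=np.eye(4);T[:3,:3]=st['tcp_rot'];T[:3,3]=st['ee_pos'];T=T@np.array(s['hand_eye'])
        s['R'],s['p']=T[:3,:3],T[:3,3]
    else:
        s['R'],s['p']=np.array(s['attitude']),np.array(s['position'])
        if s['R'].shape!=(3,3): print('att',s['R'])
    return s
def cloud(s):
    v,u=np.mgrid[:480,:640]; z=s['range_z']
    P=np.stack([(u-s['cx'])/s['f']*z,(v-s['cy'])/s['f']*z,z],-1)@s['R'].T+s['p']
    P[z==0]=np.nan
    return P
def ray(s,u,v,h):
    d=s['R']@np.array([(u-s['cx'])/s['f'],(v-s['cy'])/s['f'],1]); return s['p']+d*(h-s['p'][2])/d[2]
def save(s,n): cv2.imwrite('pics/'+n+'.png',s['frame'][...,::-1])
E
python3 - <<'E'
from h import *
print(manip.get_state())
for n in('scene','side','wrist'):
    s=cam(n);save(s,n+'0');np.savez(''+n+'0.npz',P=cloud(s),F=s['frame']);print(n,s['p'],s['R'].round(3).tolist(),s['f'],s['cx'],s['cy'])
E
```

```text
{'clock': 0.0, 'joint_pos': array([ 1.03000446e+00,  3.42694458e-01,  1.52501177e+00, -1.26257056e-05,
        1.27543167e+00, -1.45993466e-01]), 'qvel': array([ 0.0015416 , -0.00019844, -0.0004021 ,  0.00066531, -0.00115786,
        0.00187557]), 'effort': array([-3.25247474e-04, -4.31252003e+01, -2.44217402e+01,  7.16893421e-02,
        5.61510539e-02, -1.57065870e-04]), 'ee_pos': array([0.20169857, 0.48427634, 0.23706147]), 'tcp_rot': array([[-7.85156467e-04, -9.23075455e-01,  3.84618105e-01],
       [-1.33095302e-03,  3.84618848e-01,  9.23074520e-01],
       [-9.99998806e-01,  2.12849300e-04, -1.53055604e-03]]), 'contact_force': array([ 0.15223296,  0.07037491, -0.40542078]), 'wrist_torque': array([-0.04323312, -0.04638579,  0.01091027]), 'grip_width': 1.003256631236474}
scene [ 0.78835811 -0.75857216  1.033171  ] [[0.935, 0.275, -0.225], [0.356, -0.716, 0.601], [0.004, -0.641, -0.767]] 561.6429312113169 322.8172282820584 230.79765193524142
side [ 0.54073755 -0.95742771  1.10677374] [[0.999, 0.031, -0.045], [0.053, -0.738, 0.672], [-0.012, -0.674, -0.739]] 461.70003671038364 318.1570473647524 242.8556063280787
wrist [0.1268356  0.51556888 0.38422743] [[0.385, 0.881, 0.274], [0.923, -0.367, -0.117], [-0.002, 0.298, -0.955]] 399.71209912876566 327.93511341082103 237.68350892292884
```

View pics/scene0.png

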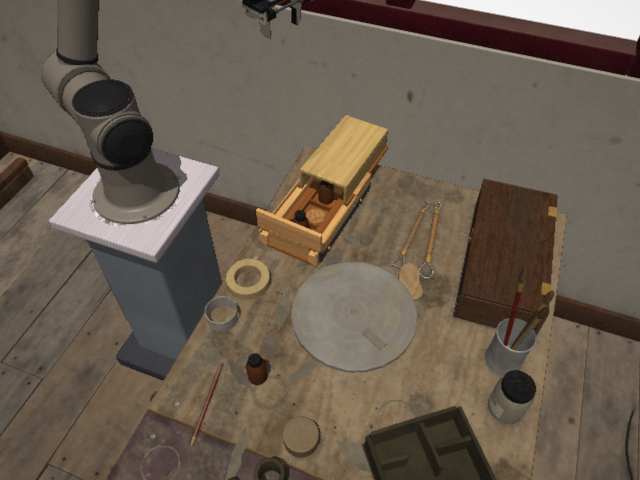

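View pics/side0.png

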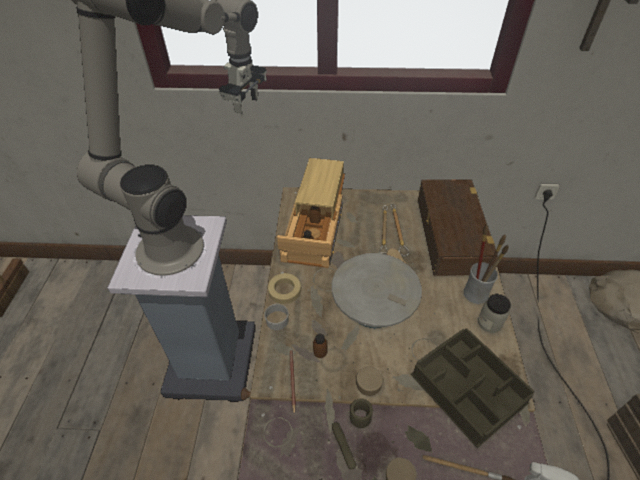

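View pics/wrist0.png

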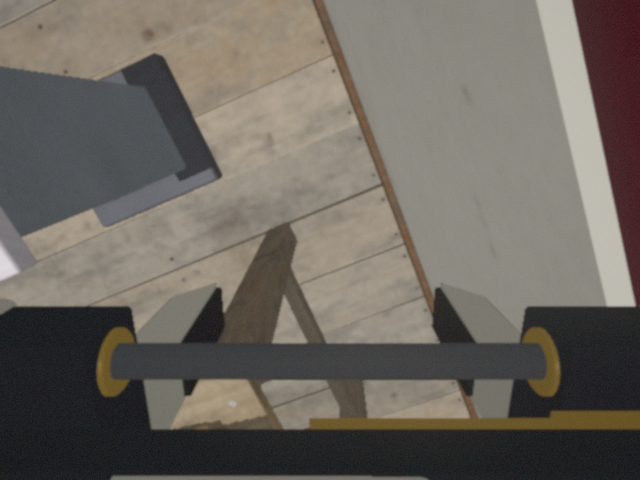

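```bash
python3 - <<'E'
from h import *
d=np.load('scene0.npz');P=d['P'];F=d['F']
c=F[100:280,230:410]; cv2.imwrite('pics/z1.png',cv2.resize(c,(720,720))[:600,:,::-1])
# lid top plane, bottle
z=P[...,2]
m=(abs(z-0.097)<0.004)&(P[...,1]>0)
n,l,st,ce=cv2.connectedComponentsWithStats(m.astype(np.uint8))
for i in range(1,n):
    if st[i,4]>100:
        q=P[l==i][:,:2].astype(np.float32); print(i,st[i],cv2.minAreaRect(q), cv2.boxPoints(cv2.minAreaRect(q)).round(3).tolist())
for (u,v) in [(257,369),(256,358),(258,380),(318,213),(300,215),(325,190),(248,278),(222,314),(300,436),(262,212),(322,240)]: print(u,v,P[v,u].round(4),F[v,u])
E
```

```text
9 [321  55 123  29 317] ((0.45290660858154297, 0.5990228652954102), (0.36537131667137146, 0.01866200752556324), 0.2881888449192047) [[0.27000001072883606, 0.6069999933242798], [0.27000001072883606, 0.5889999866485596], [0.6359999775886536, 0.5910000205039978], [0.6359999775886536, 0.609000027179718]]
10 [445  82 195  46 504] ((0.8960742950439453, 0.5992231369018555), (0.5122486352920532, 0.016432274132966995), 0.005694783292710781) [[0.6399999856948853, 0.6069999933242798], [0.6399999856948853, 0.5910000205039978], [1.1519999504089355, 0.5910000205039978], [1.1519999504089355, 0.6069999933242798]]
13 [ 300  115   88   74 2624] ((0.4701513648033142, 0.2434636354446411), (0.24770374596118927, 0.1262814849615097), 82.59687805175781) [[0.3919999897480011, 0.1289999932050705], [0.5170000195503235, 0.11299999803304672], [0.5490000247955322, 0.3580000102519989], [0.4230000078678131, 0.37400001287460327]]
21 [ 467  179   90  109 6659] ((0.8998608589172363, 0.13322345912456512), (0.1721390336751938, 0.2744508683681488), 2.8212907314300537) [[0.8069999814033508, 0.26600000262260437], [0.8209999799728394, -0.00800000037997961], [0.9929999709129333, 0.0], [0.9789999723434448, 0.2750000059604645]]
257 369 [ 0.5074 -0.3557  0.0588] [73 39 24]
256 358 [ 0.5013 -0.3435  0.0764] [32 30 28]
258 380 [ 0.5081 -0.3603  0.0214] [53 30 18]
318 213 [0.457  0.0912 0.0098] [168 120  67]
300 215 [0.4456 0.0088 0.0848] [33 32 31]
325 190 [0.462  0.1252 0.0594] [64 38 22]
248 278 [ 0.3774 -0.138  -0.0011] [101  81  61]
222 314 [ 3.669e-01 -2.431e-01  2.000e-04] [123 103  75]
300 436 [ 0.6262 -0.4347  0.0334] [118  99  74]
262 212 [ 0.3717 -0.0309  0.1066] [224 171 106]
322 240 [ 0.5039 -0.0046  0.0365] [193 145  87]
```

View pics/z1.png

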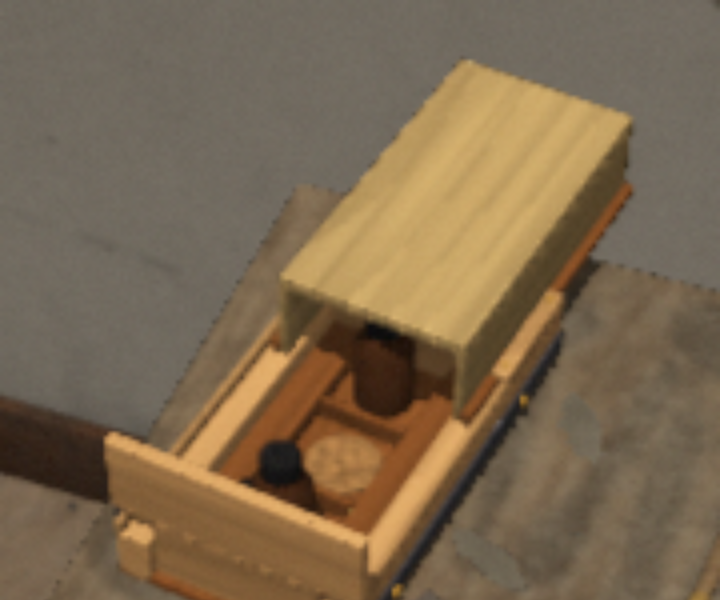

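```bash
cat >> h.py <<'E'
from scipy.spatial.transform import Rotation as Ro
def plan(tgt,zang,N,g=-1.0,p=None,R=None):
    """straight line + tool-down orientation with jaw axis at world angle zang (deg); prints rounded rows"""
    st=manip.get_state()
    p=np.array(st['ee_pos'] if p is None else p); R=np.array(st['tcp_rot'] if R is None else R)
    z=np.array([np.cos(np.radians(zang)),np.sin(np.radians(zang)),0]);x=np.array([0,0,-1.])
    Rt=np.stack([x,np.cross(z,x),z],1); p0=p.copy();rows=[]
    for i in range(N):
        w=p0+(np.array(tgt)-p0)*(i+1)/N
        s=np.round(R.T@(w-p)/0.25,4)
        rv=(Ro.from_matrix(R.T@Rt)).as_rotvec()/(N-i)/(np.pi/2); rv=np.round(rv,4)
        p=p+R@(s*0.25); R=R@Ro.from_rotvec(rv*np.pi/2).as_matrix()
        rows.append([g]+(s+0.).tolist()+(rv+0.).tolist())
    print(rows, 'end',p.round(4), 'max',np.abs(np.array(rows)[:,1:4]).max(),np.abs(np.array(rows)[:,4:]).max())
    return p,R
E
python3 - <<'E'
from h import *
plan([0.445,0.05,0.237],-7.4,9)
d=np.load('scene0.npz');P=d['P'];F=d['F'];z=P[...,2]
m=(P[...,0]>.44)&(P[...,0]<.58)&(P[...,1]>-.42)&(P[...,1]<-.27)&(z>0.01)
q=P[m];print(len(q),q.min(0),q.max(0))
c=q[q[:,2]>.070];print('cap',np.median(c,0),c.min(0),c.max(0))
E
```

```text
[[-1.0, 0.0002, -0.174, -0.1366, 0.0923, -0.0001, 0.0], [-1.0, 0.0002, -0.192, -0.1101, 0.0923, -0.0001, 0.0], [-1.0, 0.0002, -0.2058, -0.0812, 0.0923, -0.0001, 0.0], [-1.0, 0.0002, -0.2155, -0.0505, 0.0923, -0.0001, 0.0], [-1.0, 0.0001, -0.2204, -0.019, 0.0923, 0.0, 0.0001], [-1.0, 0.0002, -0.2209, 0.0131, 0.0924, -0.0001, 0.0], [-1.0, 0.0001, -0.2167, 0.045, 0.0923, 0.0, 0.0001], [-1.0, 0.0001, -0.2079, 0.0757, 0.0924, -0.0001, 0.0], [-1.0, 0.0001, -0.1947, 0.1051, 0.0923, 0.0, 0.0001]] end [0.445 0.05  0.237] max 0.2209 0.0924
698 [ 0.47880348 -0.36503062  0.01020335] [ 0.57994959 -0.2701358   0.11174024]
cap [ 0.55703665 -0.29365334  0.10416831] [ 0.48632816 -0.35779898  0.07021127] [ 0.57994959 -0.2701358   0.11174024]
```

```bash
python3 -m crank '[[[-1,0,-0.174,-0.137,0.092,0,0],[-1,0,-0.192,-0.11,0.092,0,0],[-1,0,-0.206,-0.081,0.092,0,0],[-1,0,-0.216,-0.051,0.092,0,0],[-1,0,-0.22,-0.019,0.093,0,0],[-1,0,-0.221,0.013,0.093,0,0],[-1,0,-0.217,0.045,0.093,0,0],[-1,0,-0.208,0.076,0.093,0,0],[-1,0,-0.195,0.105,0.092,0,0],[-1,0,0,0,0,0,0]]]'
python3 - <<'E'
from h import *
d=np.load('scene0.npz');P=d['P'];F=d['F'];z=P[...,2]
m=(P[...,0]>.4)&(P[...,0]<.85)&(P[...,1]>-.4)&(P[...,1]<.05)&(z>.09)&(z<.12)
q=P[m&(np.mgrid[:480,:640][1]>280)&(np.mgrid[:480,:640][0]>260)&(np.mgrid[:480,:640][1]<420)];print('wheel',len(q),q.min(0),q.max(0),np.median(q,0))
c=(P[...,0]<.53)&(P[...,0]>.46)&(P[...,1]>-.42)&(P[...,1]<-.31)&(z>0.01)
q=P[c];t=q[q[:,2]>.072];print('cap',t.min(0),t.max(0),t.mean(0)); b=q[(q[:,2]<.045)];print('body',b.min(0),b.max(0))
s=cam('wrist');save(s,'wrist1');np.savez('wrist1.npz',P=cloud(s),F=s['frame']);print(s['p'],s['R'].round(3).tolist(),s['f'],s['cx'],s['cy'])
E
```

```text
clock: 1.4
ee_pos: [0.4466, 0.047, 0.2373]
tcp_rot: [[-0.0, 0.136, 0.991], [-0.001, 0.991, -0.136], [-1.0, -0.001, -0.0]]
contact_force: [-1.3, 0.6, -0.9]
grip_width: 1.0
wheel 10965 [ 0.52194993 -0.32232998  0.09398447] [ 0.76395743 -0.0770986   0.11274209] [ 0.64661054 -0.21131541  0.10640282]
cap [ 0.48632816 -0.35779898  0.07226567] [ 0.50976655 -0.33314818  0.08259814] [ 0.49817638 -0.34606041  0.07666583]
body [ 0.4838077  -0.36467128  0.01020335] [ 0.51681691 -0.33625874  0.04493167]
[0.45714279 0.12708622 0.38437014] [[0.991, -0.131, -0.041], [-0.137, -0.945, -0.296], [0.0, 0.299, -0.954]] 399.71209912876566 327.93511341082103 237.68350892292884
```

View pics/wrist1.png

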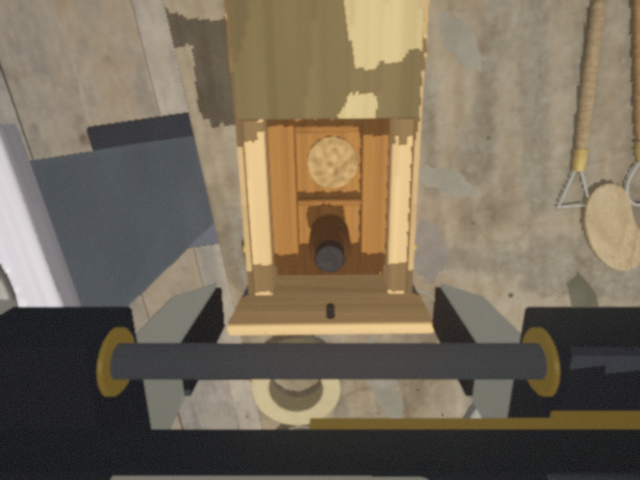

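```bash
python3 - <<'E'
from h import *
s=cam('wrist');F=s['frame'];P=cloud(s)
sub=F[130:200,300:365].astype(int)
hsv=cv2.cvtColor(F,cv2.COLOR_RGB2HSV)
print(hsv[162,332],hsv[162,300],hsv[185,332],hsv[130,332])
m=np.zeros((480,640),np.uint8); m[125:200,297:370]=((hsv[125:200,297:370,1]<165)&(hsv[125:200,297:370,2]>110)).astype(np.uint8)
m=cv2.morphologyEx(m,cv2.MORPH_CLOSE,np.ones((5,5),np.uint8));m=cv2.morphologyEx(m,cv2.MORPH_OPEN,np.ones((5,5),np.uint8))
cs,_=cv2.findContours(m,cv2.RETR_EXTERNAL,cv2.CHAIN_APPROX_NONE)
for c in cs:
    if len(c)>30:
        pts=np.array([ray(s,u,v,.009)[:2] for [[u,v]] in c],np.float32)
        print(cv2.fitEllipse(c),cv2.minEnclosingCircle(pts),cv2.fitEllipse(pts))
z=P[...,2]
t=(abs(z-.085)<.006)&(abs(P[...,0]-.44)<.03)&(abs(P[...,1]-.01)<.03)
q=P[t];print('stored cap',q.mean(0),q.min(0),q.max(0))
v,u=np.mgrid[:480,:640]
k=(hsv[...,2]<60)&(abs(u-330)<20)&(v>240)&(v<273); print('cap px',u[k].mean(),v[k].mean(), ray(s,u[k].mean(),v[k].mean(),.085))
l=(abs(z-.097)<.006)&(v<130)&(u>240)&(u<415);q=P[l];print('lid',q.min(0),q.max(0))
for x in (260,300,330,360,400):
    col=np.where(l[:,x])[0]; print(x,col.max(),ray(s,x,col.max()+.5,.097))
for vv in (20,60,100):
    r=np.where((abs(z[vv]-.097)<.006)&(u[vv]>200)&(u[vv]<450))[0];print(vv,r.min(),r.max(),ray(s,r.min()-.5,vv,.097),ray(s,r.max()+.5,vv,.097))
E
```

```text
[ 18 117 199] [ 16 154 181] [ 18 119 187] [ 16 159 170]
((333.56353759765625, 161.33035278320312), (83.95204162597656, 85.72274780273438), 93.86160278320312) ((0.4551202058792114, 0.08308430016040802), 0.047305021435022354) ((0.45491674542427063, 0.0843125730752945), (0.07706638425588608, 0.07976485788822174), 75.08839416503906)
stored cap [0.44268779 0.01688222 0.08209611] [0.43053692 0.00466676 0.07909039] [0.45456531 0.02869107 0.08444826]
cap px 330.5217391304348 246.45217391304348 [0.44422504 0.02867334 0.085     ]
lid [0.39608206 0.1169987  0.09351391] [0.51911203 0.20370266 0.10297056]
260 121 [0.40847104 0.12942335 0.097     ]
300 120 [0.43594823 0.12637234 0.097     ]
330 120 [0.45646181 0.12359524 0.097     ]
360 120 [0.4769731  0.12081845 0.097     ]
400 119 [0.5043715  0.11777698 0.097     ]
20 233 425 [0.40249491 0.19356682 0.097     ] [0.52560364 0.17687956 0.097     ]
60 236 423 [0.39961268 0.17005028 0.097     ] [0.52282248 0.15335732 0.097     ]
100 238 421 [0.39589378 0.14529848 0.097     ] [0.51988444 0.12850822 0.097     ]
```

```bash
python3 - <<'E'
from h import *
s=cam('wrist');F=s['frame']
hsv=cv2.cvtColor(F,cv2.COLOR_RGB2HSV)
m=np.zeros((480,640),np.uint8); w=hsv[130:196,300:365]; m[130:196,300:365]=((w[...,1]<140)).astype(np.uint8)
m=cv2.morphologyEx(m,cv2.MORPH_OPEN,np.ones((5,5),np.uint8));m=cv2.morphologyEx(m,cv2.MORPH_CLOSE,np.ones((5,5),np.uint8))
cs,_=cv2.findContours(m,cv2.RETR_EXTERNAL,cv2.CHAIN_APPROX_NONE)
for c in cs:
    if len(c)>30:
        pts=np.array([ray(s,u,v,.009)[:2] for [[u,v]] in c],np.float32)
        print(cv2.fitEllipse(c),cv2.minEnclosingCircle(pts),cv2.fitEllipse(pts))
p,R=plan([0.5,-0.14,0.238],-12,3)
p,R=plan([0.487,-0.31,0.2],-30,4,p=p,R=R)
E
```

```text
((334.72723388671875, 165.0908966064453), (50.44313049316406, 51.13874053955078), 14.852959632873535) ((0.4550403654575348, 0.08248049765825272), 0.024295322597026825) ((0.454947292804718, 0.08264944702386856), (0.04701388627290726, 0.04718545824289322), 156.89627075195312)
[[-1.0, -0.0009, -0.2423, 0.106, 0.0169, -0.0002, -0.0001], [-1.0, -0.0009, -0.2393, 0.1125, 0.0169, -0.0003, 0.0], [-1.0, -0.0008, -0.2363, 0.1187, 0.0168, -0.0002, -0.0001]] end [ 0.5   -0.14   0.238] max 0.2423 0.0169
[[-1.0, 0.038, -0.169, 0.0226, 0.05, 0.0, 0.0], [-1.0, 0.038, -0.1667, 0.0358, 0.05, 0.0, 0.0], [-1.0, 0.038, -0.1634, 0.0488, 0.05, 0.0, 0.0], [-1.0, 0.038, -0.159, 0.0614, 0.05, 0.0, 0.0]] end [ 0.487 -0.31   0.2  ] max 0.169 0.05
```

```bash
python3 - <<'E'
import cv2
i=cv2.imread('pics/wrist1.png')[110:280,230:430]; cv2.imwrite('pics/z2.png',cv2.resize(i,None,fx=3.5,fy=3.5,interpolation=cv2.INTER_CUBIC))
E
```

```text
(no output)
```

View pics/z2.png

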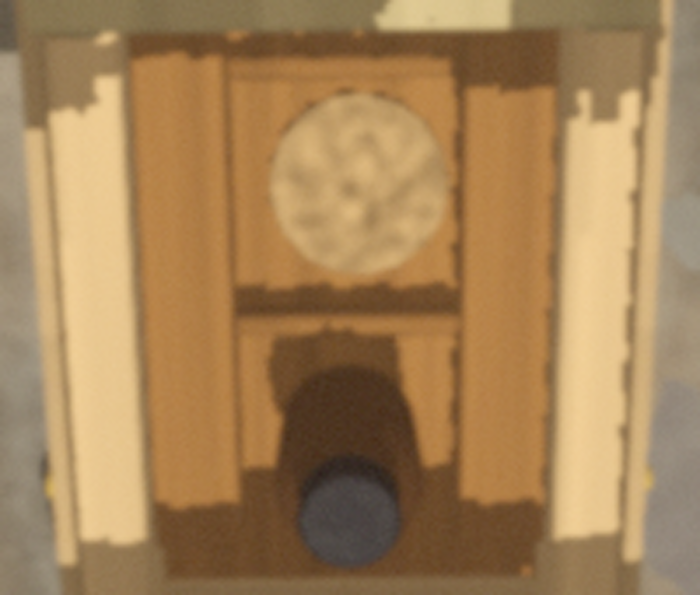

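```bash
python3 -m crank '[[[-1,0,-0.242,0.106,0.017,0,0],[-1,0,-0.239,0.112,0.017,0,0],[-1,0,-0.236,0.119,0.017,0,0],[-1,0.038,-0.169,0.023,0.05,0,0],[-1,0.038,-0.167,0.036,0.05,0,0],[-1,0.038,-0.163,0.049,0.05,0,0],[-1,0.038,-0.159,0.061,0.05,0,0],[-1,0,0,0,0,0,0]]]'
python3 - <<'E'
from h import *
s=cam('wrist');save(s,'wrist2');P=cloud(s);z=P[...,2]
t=(z>.072)&(z<.088)&(np.hypot(P[...,0]-.499,P[...,1]+.346)<.03)
v,u=np.mgrid[:480,:640]
q=P[t];print('cap',len(q),q.mean(0),q.min(0),q.max(0),u[t].mean(),v[t].mean(),ray(s,u[t].mean(),v[t].mean(),.076))
E
```

```text
clock: 2.55
ee_pos: [0.484, -0.3006, 0.1986]
tcp_rot: [[-0.001, 0.502, 0.865], [0.001, 0.865, -0.502], [-1.0, 0.0, -0.002]]
contact_force: [0.7, -1.1, -0.8]
grip_width: 0.999
cap 839 [ 0.49916623 -0.34340516  0.07601077] [ 0.48685957 -0.35571641  0.07214751] [ 0.51093184 -0.33207988  0.07791662] 376.3897497020262 271.43027413587606 [ 0.49918355 -0.34338131  0.076     ]
```

View pics/wrist2.png

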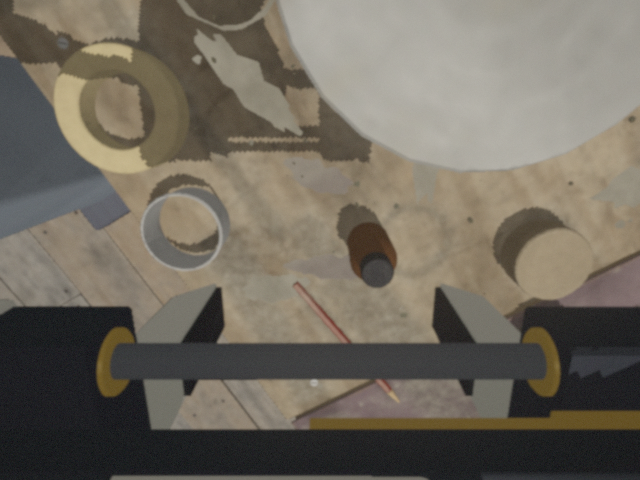

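```bash
python3 - <<'E'
from h import *
print(manip.get_state()['ee_pos'])
p,R=plan([0.499,-0.344,0.15],-30,2)
p,R=plan([0.499,-0.344,0.035],-30,4,p=p,R=R)
E
```

```text
[ 0.48430255 -0.29925806  0.19916394]
[[-1.0, 0.0982, -0.0628, 0.0704, -0.0002, -0.0004, -0.0002], [-1.0, 0.0982, -0.0629, 0.0702, -0.0001, -0.0005, -0.0003]] end [ 0.499 -0.344  0.15 ] max 0.0982 0.0005
[[-1.0, 0.115, 0.0, 0.0, 0.0, 0.0, 0.0], [-1.0, 0.115, 0.0, 0.0, 0.0, 0.0, 0.0], [-1.0, 0.115, 0.0, 0.0, 0.0, 0.0, 0.0], [-1.0, 0.115, 0.0, 0.0, 0.0, 0.0, 0.0]] end [ 0.499 -0.344  0.035] max 0.115 0.0
```

```bash
python3 -m crank '[[[-1,0.098,-0.063,0.07,0,0,0],[-1,0.098,-0.063,0.07,0,0,0],[-1,0.06,0,0,0,0,0],[-1,0,0,0,0,0,0]]]'
python3 - <<'E'
from h import *
print(manip.get_state()['ee_pos'])
plan([0.499,-0.344,0.035],-30,4)
s=cam('wrist');save(s,'wrist3')
E
```

```text
clock: 3.1
ee_pos: [0.4986, -0.3425, 0.1349]
tcp_rot: [[-0.002, 0.499, 0.866], [0.002, 0.866, -0.499], [-1.0, 0.001, -0.003]]
contact_force: [0.1, 0.4, 0.3]
grip_width: 0.997
[ 0.49857454 -0.34251331  0.13485635]
[[-1.0, 0.0999, -0.0012, 0.0014, 0.0001, -0.0005, -0.0002], [-1.0, 0.0998, -0.0011, 0.0013, 0.0001, -0.0005, -0.0002], [-1.0, 0.0999, -0.0012, 0.0013, 0.0001, -0.0004, -0.0001], [-1.0, 0.0998, -0.0011, 0.0012, 0.0001, -0.0005, -0.0002]] end [ 0.499 -0.344  0.035] max 0.0999 0.0005
```

View pics/wrist3.png

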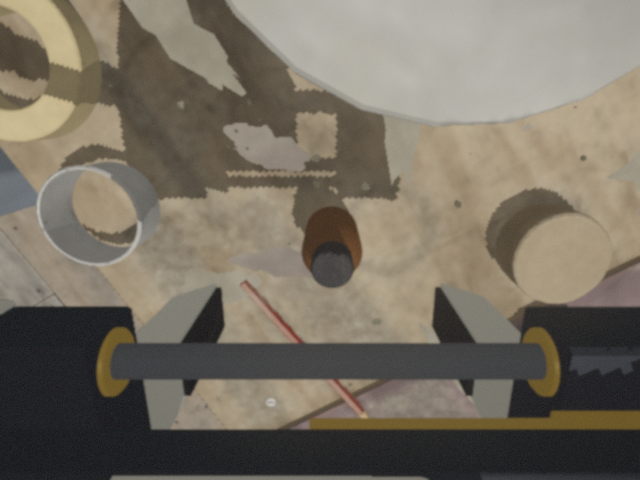

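```bash
python3 -m crank '[[[-1,0.12,0,0.001,0,0,0],[-1,0.12,-0.002,0.001,0,0,0],[-1,0.1,-0.002,0.001,0,0,0],[-1,0.06,0,0,0,0,0],[-1,0,0,0,0,0,0],[1,0,0,0,0,0,0],[1,0,0,0,0,0,0],[1,0,0,0,0,0,0],[1,0,0,0,0,0,0],[1,0,0,0,0,0,0],[1,0,0,0,0,0,0]]]' 25
python3 -c "
from h import *
s=cam('wrist');save(s,'wrist4')"
```

```text
clock: 4.53
ee_pos: [0.4989, -0.3462, 0.0357]
tcp_rot: [[0.0, 0.501, 0.865], [0.0, 0.865, -0.501], [-1.0, 0.0, 0.0]]
contact_force: [0.2, 0.1, 1.5]
grip_width: 0.401
```

View pics/wrist4.png

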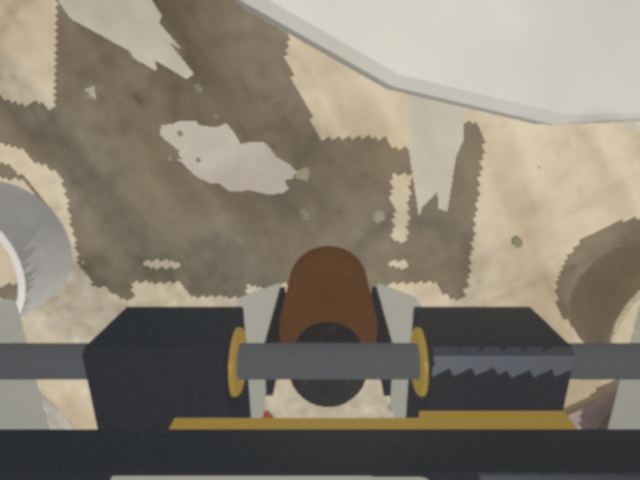

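```bash
python3 - <<'E'
from h import *
st=manip.get_state()
p=st['ee_pos']+np.array([0,0,.16])
p,R=plan([0.4533,0.0795,0.196],-7.3,9,g=1,p=p)
E
```

```text
[[1, -0.0001, 0.1535, -0.1124, -0.0281, 0.0, 0.0], [1, -0.0002, 0.1584, -0.1055, -0.0281, 0.0, 0.0], [1, -0.0001, 0.1628, -0.0984, -0.0281, 0.0, 0.0], [1, -0.0001, 0.1671, -0.0911, -0.0282, 0.0, 0.0], [1, -0.0002, 0.1709, -0.0837, -0.0281, 0.0, 0.0], [1, -0.0001, 0.1744, -0.076, -0.0282, 0.0, 0.0], [1, -0.0001, 0.1776, -0.0683, -0.0281, 0.0, 0.0], [1, -0.0001, 0.1805, -0.0603, -0.0282, 0.0, 0.0], [1, -0.0002, 0.1829, -0.0523, -0.0281, 0.0, -0.0001]] end [0.4533 0.0795 0.196 ] max 0.1829 0.0282
```

```bash
python3 -m crank '[[[1,-0.1,0,0,0,0,0],[1,-0.22,0,0,0,0,0],[1,-0.22,0,0,0,0,0],[1,-0.1,0,0,0,0,0]]]' 
python3 -m crank '[[[1,0,0.154,-0.112,-0.028,0,0],[1,0,0.158,-0.105,-0.028,0,0],[1,0,0.163,-0.098,-0.028,0,0],[1,0,0.167,-0.091,-0.028,0,0],[1,0,0.171,-0.084,-0.028,0,0],[1,0,0.174,-0.076,-0.028,0,0],[1,0,0.178,-0.068,-0.028,0,0],[1,0,0.18,-0.06,-0.028,0,0],[1,0,0.183,-0.052,-0.028,0,0],[1,0,0,0,0,0,0],[1,0,0,0,0,0,0]]]'
python3 - <<'E'
from h import *
st=manip.get_state();print(st['ee_pos'],st['contact_force'])
s=cam('wrist');save(s,'wrist5')
s=cam('side');cv2.imwrite('pics/side5.png',cv2.resize(s['frame'][100:280,220:420,::-1],(800,600)))
plan([0.4533,0.0795,0.055],-7.3,4,g=1)
E
```

```text
clock: 5.08
ee_pos: [0.4997, -0.3469, 0.1993]
tcp_rot: [[0.004, 0.501, 0.865], [-0.003, 0.865, -0.501], [-1.0, -0.001, 0.005]]
contact_force: [-0.8, -0.2, -1.4]
grip_width: 0.405
clock: 6.45
ee_pos: [0.4541, 0.079, 0.1957]
tcp_rot: [[0.0, 0.129, 0.992], [-0.0, 0.992, -0.129], [-1.0, -0.0, 0.0]]
contact_force: [0.0, -0.2, -0.0]
grip_width: 0.403
[0.45409851 0.0790245  0.19570437] [ 0.02217942 -0.24152854 -0.02768577]
[[1, 0.1407, 0.0011, -0.0011, -0.0005, 0.0, 0.0], [1, 0.1407, 0.0011, -0.0012, -0.0006, 0.0, 0.0], [1, 0.1406, 0.001, -0.0011, -0.0005, 0.0, 0.0001], [1, 0.1407, 0.0011, -0.0011, -0.0006, 0.0001, 0.0]] end [0.4533 0.0795 0.055 ] max 0.1407 0.0006
```

View pics/wrist5.png

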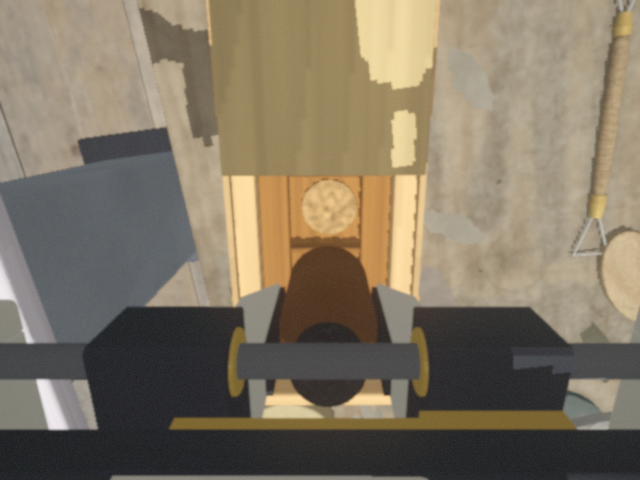

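View pics/side5.png

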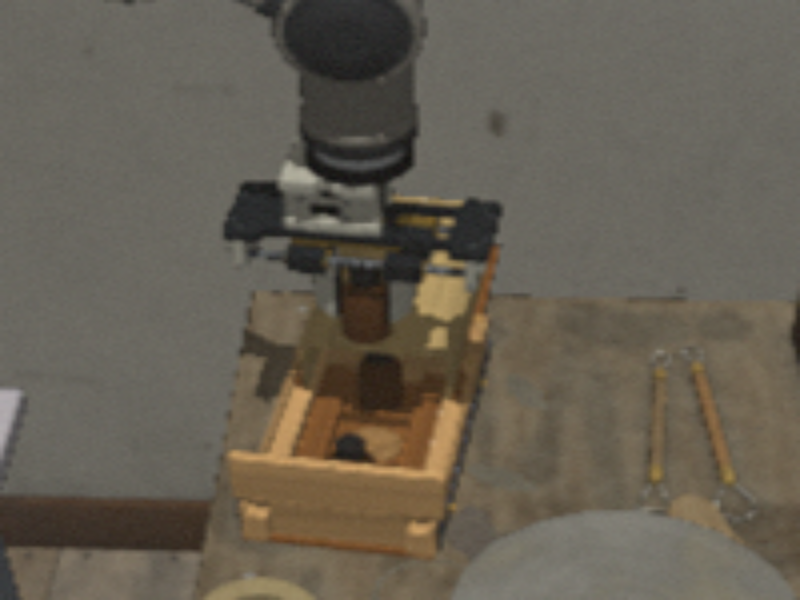

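```bash
python3 - <<'E'
from h import *
s=cam('wrist')
print(ray(s,329.5,206.5,.009),ray(s,330,175,.097),ray(s,325,175,.097), s['R'][:,2])
for u in (289.5,360.5): print(ray(s,u,215,.022))
E
```

```text
[0.45578107 0.08246527 0.009     ] [0.46092106 0.1220691  0.097     ] [0.45787743 0.12247266 0.097     ] [-0.03877786 -0.29583591 -0.95445136]
[0.42242423 0.08264813 0.022     ]
[0.4805672  0.07493619 0.022     ]
```

```bash
python3 -m crank '[[[1,0.15,0,0,0,0,0],[1,0.18,0,0,0,0,0],[1,0.14,0,0,0,0,0],[1,0.08,0,0,0,0,0],[1,0.014,0,0,0,0,0],[1,0,0,0,0,0,0],[1,0,0,0,0,0,0]]]'
```

```text
clock: 7.48
ee_pos: [0.4548, 0.0791, 0.0556]
tcp_rot: [[0.002, 0.129, 0.992], [0.0, 0.992, -0.129], [-1.0, 0.0, 0.002]]
contact_force: [0.8, 0.3, -0.5]
grip_width: 0.405
```

```bash
python3 -m crank '[[[1,0.012,0,0,0,0,0],[1,0.012,0,0,0,0,0],[1,0.008,0,0,0,0,0],[1,0,0,0,0,0,0],[1,0,0,0,0,0,0]]]'
```

```text
clock: 8.1
ee_pos: [0.4541, 0.0793, 0.0467]
tcp_rot: [[-0.0, 0.129, 0.992], [0.0, 0.992, -0.129], [-1.0, 0.0, -0.0]]
contact_force: [-0.1, 0.2, -0.6]
grip_width: 0.402
```

```bash
python3 -m crank '[[[1,0.004,0,0,0,0,0],[1,0,0,0,0,0,0],[1,0,0,0,0,0,0]]]'; python3 -m crank '[[[1,0.004,0,0,0,0,0],[1,0,0,0,0,0,0],[1,0,0,0,0,0,0]]]'
```

```text
clock: 8.48
ee_pos: [0.4541, 0.0793, 0.0457]
tcp_rot: [[0.0, 0.129, 0.992], [0.0, 0.992, -0.129], [-1.0, 0.0, 0.0]]
contact_force: [0.0, 0.0, -1.8]
grip_width: 0.408
clock: 8.85
ee_pos: [0.4541, 0.0793, 0.0447]
tcp_rot: [[-0.0, 0.129, 0.992], [0.0, 0.992, -0.129], [-1.0, 0.0, -0.0]]
contact_force: [0.2, 0.6, -1.3]
grip_width: 0.402
```

```bash
python3 -m crank '[[[1,0.003,0,0,0,0,0],[1,0,0,0,0,0,0],[1,0,0,0,0,0,0]]]'; python3 -c "
from h import *
s=cam('wrist');save(s,'wrist6');s=cam('side');cv2.imwrite('pics/side6.png',cv2.resize(s['frame'][100:280,220:420,::-1],(800,600)))"
```

```text
clock: 9.22
ee_pos: [0.4541, 0.0793, 0.0446]
tcp_rot: [[0.0, 0.129, 0.992], [0.0, 0.992, -0.129], [-1.0, 0.0, 0.0]]
contact_force: [-1.8, -0.4, 6.9]
grip_width: 0.408
```

View pics/wrist6.png

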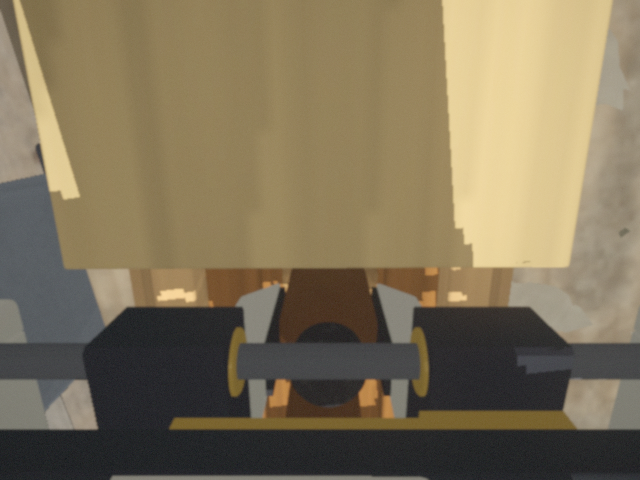

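View pics/side6.png

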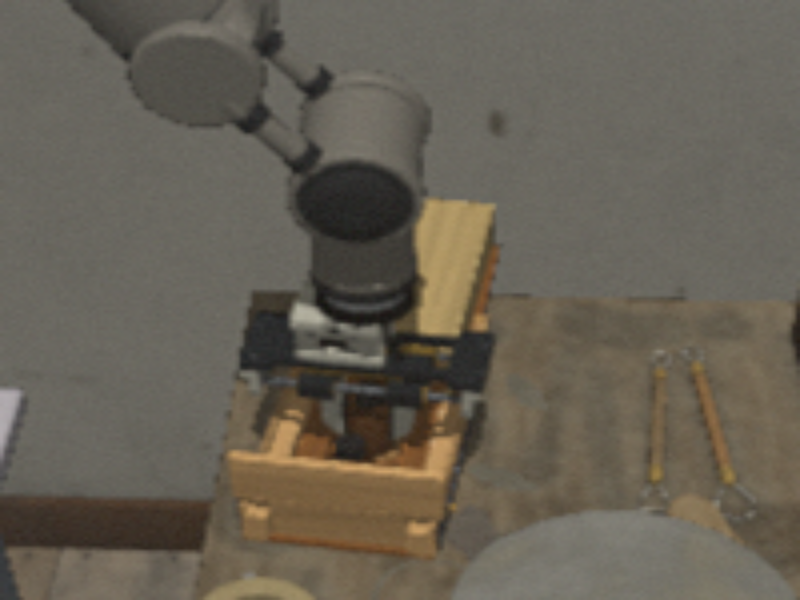

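```bash
python3 -m crank '[[[0.1,0,0,0,0,0,0],[0,0,0,0,0,0,0],[-0.08,0,0,0,0,0,0],[-0.08,0,0,0,0,0,0],[-0.08,0,0,0,0,0,0]]]'; 
```

```text
clock: 9.95
ee_pos: [0.4541, 0.0793, 0.0439]
tcp_rot: [[-0.0, 0.129, 0.992], [0.0, 0.992, -0.129], [-1.0, 0.0, -0.0]]
contact_force: [-0.3, -0.2, 0.2]
grip_width: 0.538
```

```bash
python3 -m crank '[[[-0.08,-0.04,0,0,0,0,0],[-0.08,-0.1,0,0,0,0,0],[-0.08,-0.2,0,0,0,0,0],[-0.08,-0.2,0,0,0,0,0],[-0.08,-0.06,0,0,0,0,0],[-0.08,0,0,0,0,0,0]]]'
python3 - <<'E'
from h import *
s=cam('wrist');save(s,'wrist7');s=cam('scene');cv2.imwrite('pics/scene7.png',cv2.resize(s['frame'][100:280,220:420,::-1],(800,600)))
plan([0.4945,0.41,0.195],-7.3,6,g=1)
E
```

```text
clock: 10.7
ee_pos: [0.4547, 0.0794, 0.1956]
tcp_rot: [[0.004, 0.129, 0.992], [0.0, 0.992, -0.129], [-1.0, 0.001, 0.004]]
contact_force: [1.5, -0.4, -0.5]
grip_width: 0.541
[[1, -0.001, 0.2221, -0.0014, -0.0002, -0.0001, 0.0], [1, -0.001, 0.2222, -0.0013, -0.0002, -0.0001, 0.0], [1, -0.0009, 0.2221, -0.0012, -0.0002, -0.0001, 0.0], [1, -0.001, 0.2221, -0.0011, -0.0002, -0.0001, 0.0], [1, -0.001, 0.2221, -0.0011, -0.0002, -0.0001, 0.0], [1, -0.001, 0.2222, -0.0011, -0.0002, 0.0, 0.0]] end [0.4945 0.41   0.195 ] max 0.2222 0.0002
```

View pics/wrist7.png

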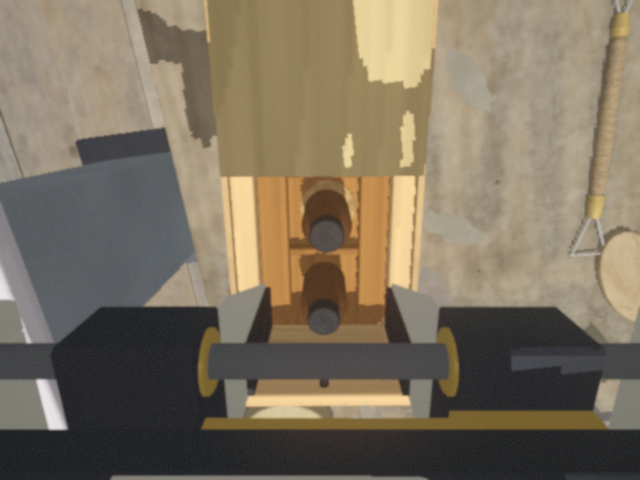

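View pics/scene7.png

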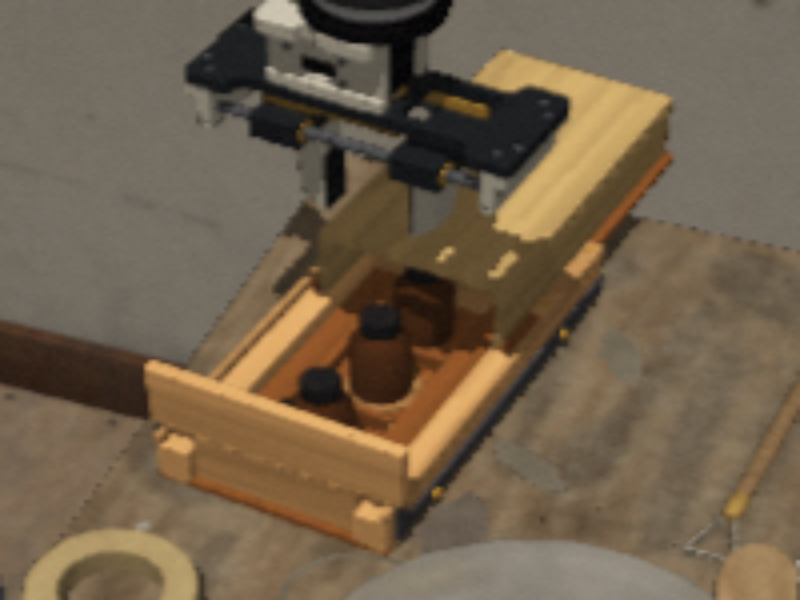

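```bash
python3 -m crank '[[[1,0,0.22,-0.001,0,0,0],[1,0,0.222,-0.001,0,0,0],[1,0,0.222,-0.001,0,0,0],[1,0,0.222,-0.001,0,0,0],[1,0,0.222,-0.001,0,0,0],[1,0,0.222,-0.001,0,0,0],[1,0,0,0,0,0,0],[1,0,0,0,0,0,0]]]' 40
python3 - <<'E'
from h import *
s=cam('wrist');save(s,'wrist8');s=cam('scene');cv2.imwrite('pics/scene8.png',cv2.resize(s['frame'][70:250,250:450,::-1],(800,600)))
P=cloud(s);z=P[...,2];m=(abs(z-.097)<.006)&(P[...,1]>.1)&(P[...,1]<.45)&(P[...,0]>.37)&(P[...,0]<.58);q=P[m][:,:2].astype(np.float32)
print(cv2.boxPoints(cv2.minAreaRect(q)).round(4).tolist())
E
```

```text
clock: 11.8
ee_pos: [0.4948, 0.4086, 0.1922]
tcp_rot: [[-0.003, 0.128, 0.992], [-0.002, 0.992, -0.128], [-1.0, -0.002, -0.002]]
contact_force: [0.1, -0.7, -0.6]
grip_width: 0.005
[[0.3912000060081482, 0.1282999962568283], [0.5170999765396118, 0.11219999939203262], [0.5489000082015991, 0.36079999804496765], [0.42289999127388, 0.376800000667572]]
```

View pics/scene8.png

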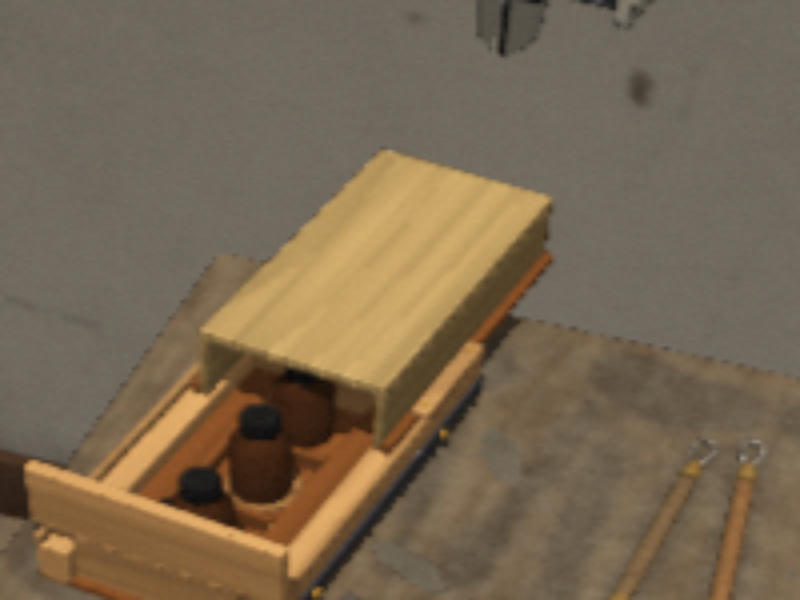

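```bash
python3 -m crank '[[[1,0.12,0,0,0,0,0],[1,0.16,0,0,0,0,0],[1,0.14,0,0,0,0,0],[1,0.06,0,0,0,0,0],[1,0,-0.04,0,0,0,0],[1,0,-0.03,0,0,0,0],[1,0,-0.02,0,0,0,0],[1,0,0,0,0,0,0]]]'
```

```text
clock: 12.9
ee_pos: [0.493, 0.3867, 0.0751]
tcp_rot: [[0.001, 0.13, 0.992], [0.001, 0.992, -0.13], [-1.0, 0.001, 0.001]]
contact_force: [0.2, -0.0, 0.5]
grip_width: 0.003
```

```bash
python3 -m crank '[[[1,0,-0.02,0,0,0,0],[1,0,-0.02,0,0,0,0],[1,0,-0.02,0,0,0,0],[1,0,-0.02,0,0,0,0]]]'
```

```text
clock: 13.4
ee_pos: [0.4902, 0.3672, 0.0743]
tcp_rot: [[0.001, 0.129, 0.992], [0.001, 0.992, -0.129], [-1.0, 0.001, 0.001]]
contact_force: [0.3, 2.1, 1.0]
grip_width: 0.004
```

```bash
python3 -m crank '[[[1,0,-0.03,0,0,0,0],[1,0,-0.035,0,0,0,0],[1,0,-0.035,0,0,0,0],[1,0,-0.035,0,0,0,0],[1,0,-0.035,0,0,0,0],[1,0,-0.035,0,0,0,0],[1,0,-0.035,0,0,0,0],[1,0,-0.035,0,0,0,0]]]'
python3 - <<'E'
from h import *
s=cam('scene');save(s,'scene9');cv2.imwrite('pics/scene9.png',cv2.resize(s['frame'][70:250,250:450,::-1],(800,600)))
P=cloud(s);z=P[...,2];m=(abs(z-.097)<.004)&(P[...,1]>.035)&(P[...,1]<.45)&(P[...,0]>.37)&(P[...,0]<.58);q=P[m][:,:2].astype(np.float32)
print(cv2.boxPoints(cv2.minAreaRect(q)).round(4).tolist())
E
```

```text
clock: 14.4
ee_pos: [0.481, 0.2983, 0.0739]
tcp_rot: [[-0.0, 0.129, 0.992], [-0.0, 0.992, -0.129], [-1.0, -0.0, -0.0]]
contact_force: [0.3, 1.2, 0.3]
grip_width: 0.004
[[0.3801000118255615, 0.04989999905228615], [0.5058000087738037, 0.03319999948143959], [0.5410000085830688, 0.29840001463890076], [0.41519999504089355, 0.3151000142097473]]
```

View pics/scene9.png

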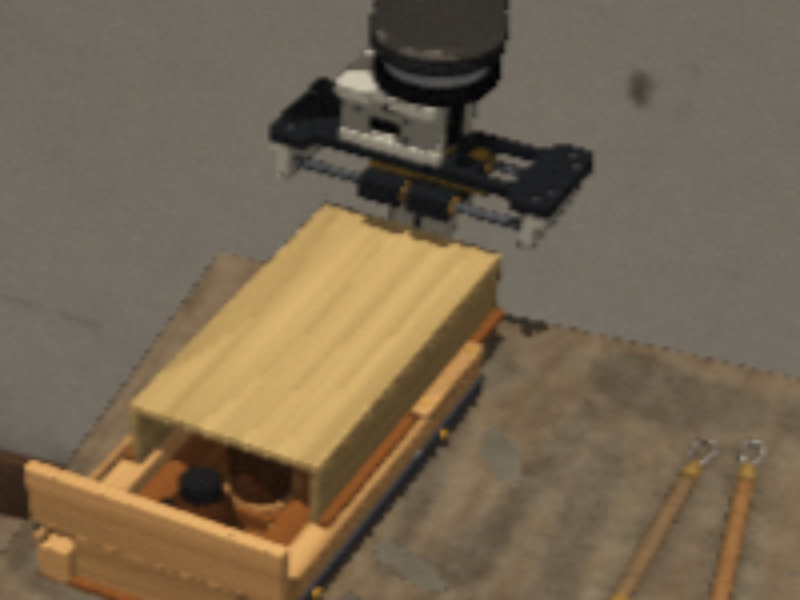

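```bash
python3 -m crank '[[[1,0,-0.032,0,0,0,0],[1,0,-0.032,0,0,0,0],[1,0,-0.03,0,0,0,0],[1,0,-0.028,0,0,0,0],[1,0,-0.024,0,0,0,0],[1,0,-0.02,0,0,0,0]]]'
```

```text
clock: 15.2
ee_pos: [0.4757, 0.2574, 0.074]
tcp_rot: [[0.0, 0.129, 0.992], [0.0, 0.992, -0.129], [-1.0, 0.0, 0.0]]
contact_force: [0.6, 0.7, -0.5]
grip_width: 0.005
```

```bash
python3 -m crank '[[[1,0,-0.012,0,0,0,0],[1,0,-0.012,0,0,0,0]]]';python3 -m crank '[[[1,0,-0.01,0,0,0,0],[1,0,-0.01,0,0,0,0]]]'
```

```text
clock: 15.45
ee_pos: [0.4753, 0.2521, 0.0742]
tcp_rot: [[0.001, 0.129, 0.992], [0.001, 0.992, -0.129], [-1.0, 0.001, 0.001]]
contact_force: [1.2, 3.6, 1.9]
grip_width: 0.005
clock: 15.7
ee_pos: [0.4748, 0.2472, 0.0743]
tcp_rot: [[0.001, 0.129, 0.992], [0.001, 0.992, -0.129], [-1.0, 0.001, 0.001]]
contact_force: [0.5, 4.6, 2.4]
grip_width: 0.005
```

```bash
python3 -m crank '[[[1,0,-0.008,0,0,0,0],[1,0,-0.008,0,0,0,0]]]';python3 -m crank '[[[1,0,-0.008,0,0,0,0],[1,0,-0.008,0,0,0,0]]]'
```

```text
clock: 15.95
ee_pos: [0.4737, 0.2426, 0.0739]
tcp_rot: [[-0.0, 0.129, 0.992], [-0.0, 0.992, -0.129], [-1.0, -0.0, -0.0]]
contact_force: [0.0, 2.0, 1.1]
grip_width: 0.003
clock: 16.2
ee_pos: [0.4731, 0.2386, 0.0737]
tcp_rot: [[-0.001, 0.129, 0.992], [-0.0, 0.992, -0.129], [-1.0, -0.0, -0.001]]
contact_force: [-0.1, 1.3, 0.9]
grip_width: 0.007
```

```bash
python3 -m crank '[[[1,0,-0.006,0,0,0,0],[1,0,-0.006,0,0,0,0]]]'
```

```text
clock: 16.45
ee_pos: [0.4729, 0.2361, 0.0738]
tcp_rot: [[-0.0, 0.129, 0.992], [0.001, 0.992, -0.129], [-1.0, 0.001, -0.0]]
contact_force: [0.4, 6.8, -3.2]
grip_width: 0.004
```

```bash
python3 -m crank '[[[1,0,-0.005,0,0,0,0],[1,0,-0.005,0,0,0,0]]]';python3 -m crank '[[[1,0,-0.005,0,0,0,0],[1,0,-0.005,0,0,0,0]]]'
```

```text
clock: 16.7
ee_pos: [0.4728, 0.2351, 0.0738]
tcp_rot: [[0.001, 0.13, 0.992], [0.003, 0.992, -0.13], [-1.0, 0.003, 0.001]]
contact_force: [1.1, 11.7, -4.3]
grip_width: 0.009
clock: 16.95
ee_pos: [0.4727, 0.2332, 0.0739]
tcp_rot: [[0.002, 0.13, 0.992], [0.004, 0.992, -0.13], [-1.0, 0.004, 0.001]]
contact_force: [1.8, 13.8, -5.7]
grip_width: 0.004
```

```bash
python3 -m crank '[[[1,0,-0.005,0,0,0,0],[1,0,-0.005,0,0,0,0]]]'
```

```text
clock: 17.2
ee_pos: [0.4725, 0.2311, 0.0739]
tcp_rot: [[0.002, 0.13, 0.992], [0.005, 0.992, -0.13], [-1.0, 0.005, 0.001]]
contact_force: [0.6, 16.6, -7.2]
grip_width: 0.002
```

```bash
python3 -m crank '[[[1,0,-0.005,0,0,0,0],[1,0,-0.005,0,0,0,0]]]'
```

```text
clock: 17.45
ee_pos: [0.4723, 0.2288, 0.0739]
tcp_rot: [[0.002, 0.13, 0.992], [0.005, 0.992, -0.13], [-1.0, 0.005, 0.002]]
contact_force: [1.8, 16.8, -7.0]
grip_width: 0.008
```

```bash
python3 -m crank '[[[1,0,-0.004,0,0,0,0],[1,0,-0.003,0,0,0,0]]]';python3 -m crank '[[[1,0,-0.003,0,0,0,0],[1,0,-0.002,0,0,0,0]]]'
```

```text
clock: 17.7
ee_pos: [0.472, 0.2267, 0.0739]
tcp_rot: [[0.002, 0.13, 0.992], [0.004, 0.992, -0.13], [-1.0, 0.004, 0.001]]
contact_force: [2.0, 13.6, -5.7]
grip_width: 0.009
clock: 17.95
ee_pos: [0.4719, 0.2261, 0.0739]
tcp_rot: [[0.002, 0.13, 0.992], [0.005, 0.992, -0.13], [-1.0, 0.006, 0.002]]
contact_force: [1.8, 19.0, -7.6]
grip_width: 0.003
```

```bash
python3 -m crank '[[[1,0,-0.002,0,0,0,0],[1,0,-0.002,0,0,0,0]]]'
```

```text
clock: 18.2
ee_pos: [0.4719, 0.2254, 0.0739]
tcp_rot: [[0.003, 0.13, 0.992], [0.006, 0.992, -0.13], [-1.0, 0.006, 0.002]]
contact_force: [2.3, 19.3, -6.9]
grip_width: 0.004
```

```bash
python3 -m crank '[[[1,0,-0.002,0,0,0,0],[1,0,-0.002,0,0,0,0]]]'
```

```text
clock: 18.45
ee_pos: [0.4718, 0.2248, 0.0739]
tcp_rot: [[0.003, 0.13, 0.991], [0.007, 0.991, -0.13], [-1.0, 0.007, 0.002]]
contact_force: [2.6, 22.8, -8.3]
grip_width: 0.003
```

```bash
python3 -m crank '[[[1,0,-0.002,0,0,0,0],[1,0,0,0,0,0,0]]]'
```

```text
clock: 18.7
ee_pos: [0.4718, 0.2248, 0.0739]
tcp_rot: [[0.003, 0.13, 0.991], [0.007, 0.991, -0.13], [-1.0, 0.008, 0.002]]
contact_force: [2.8, 23.8, -9.4]
grip_width: 0.007
```

```bash
python3 -m crank '[[[1,0,-0.002,0,0,0,0],[1,0,0,0,0,0,0]]]'
```

```text
clock: 18.95
ee_pos: [0.4718, 0.2248, 0.0739]
tcp_rot: [[0.003, 0.13, 0.991], [0.008, 0.991, -0.13], [-1.0, 0.008, 0.002]]
contact_force: [2.5, 26.4, -9.8]
grip_width: 0.004
```

```bash
python3 -m crank '[[[1,0,-0.002,0,0,0,0],[1,0,0,0,0,0,0]]]'
```

```text
clock: 19.2
ee_pos: [0.4718, 0.2248, 0.0739]
tcp_rot: [[0.004, 0.13, 0.991], [0.009, 0.991, -0.13], [-1.0, 0.009, 0.003]]
contact_force: [2.5, 29.8, -10.0]
grip_width: 0.003
```

```bash
python3 -m crank '[[[1,0,0.006,0,0,0,0],[1,0,0.006,0,0,0,0],[1,0,0.008,0,0,0,0],[1,0,0.01,0,0,0,0]]]';python3 -m crank '[[[1,0,0.04,0,0,0,0],[1,0,0.1,0,0,0,0],[1,0,0.1,0,0,0,0],[1,0,0,0,0,0,0],[1,-0.1,0,0,0,0,0],[1,-0.2,0,0,0,0,0],[1,-0.2,0,0,0,0,0],[1,0,0,0,0,0,0]]]'
python3 - <<'E'
from h import *
for n,k in(('scene',(70,250)),('side',(100,220))):
    s=cam(n);a,b=k;cv2.imwrite(f'pics/{n}10.png',cv2.resize(s['frame'][a:a+180,b:b+200,::-1],(800,600)))
    if n=='scene':
        save(s,'full10');P=cloud(s);z=P[...,2];m=(abs(z-.097)<.003)&(P[...,1]>-.1)&(P[...,1]<.45)&(P[...,0]>.34)&(P[...,0]<.58);q=P[m][:,:2].astype(np.float32)
        print(cv2.boxPoints(cv2.minAreaRect(q)).round(4).tolist())
s=cam('wrist');save(s,'wrist10')
E
```

```text
clock: 19.7
ee_pos: [0.4717, 0.2276, 0.0738]
tcp_rot: [[0.0, 0.128, 0.992], [0.0, 0.992, -0.128], [-1.0, 0.0, -0.0]]
contact_force: [-0.0, -0.1, 0.2]
grip_width: 0.006
clock: 20.7
ee_pos: [0.4813, 0.2864, 0.2032]
tcp_rot: [[0.008, 0.129, 0.992], [0.003, 0.992, -0.129], [-1.0, 0.004, 0.007]]
contact_force: [0.3, 0.0, -0.5]
grip_width: 0.004
[[0.3553999960422516, -0.034299999475479126], [0.5156000256538391, -0.05139999836683273], [0.5435000061988831, 0.20970000326633453], [0.3833000063896179, 0.22689999639987946]]
```

View pics/scene10.png

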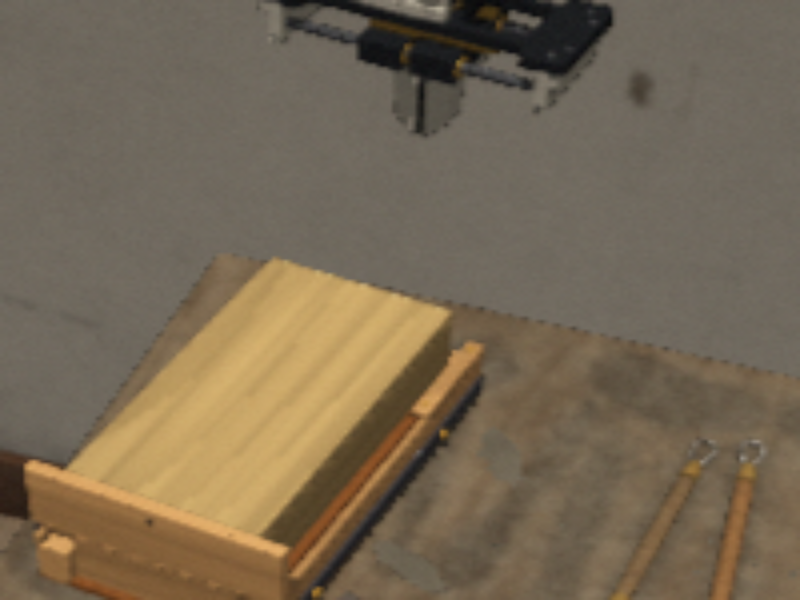

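View pics/wrist10.png

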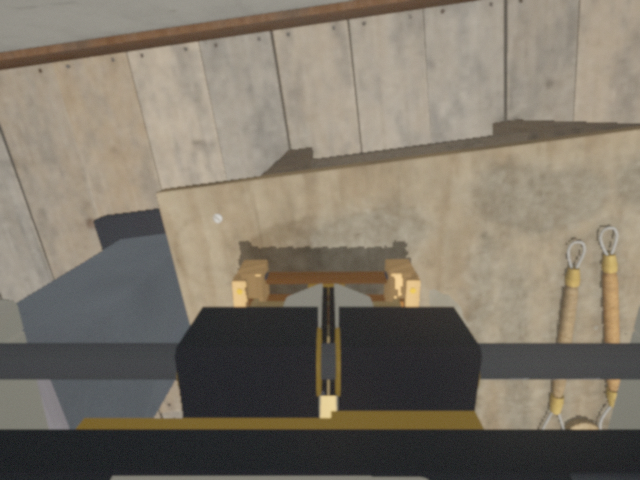

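View pics/full10.png

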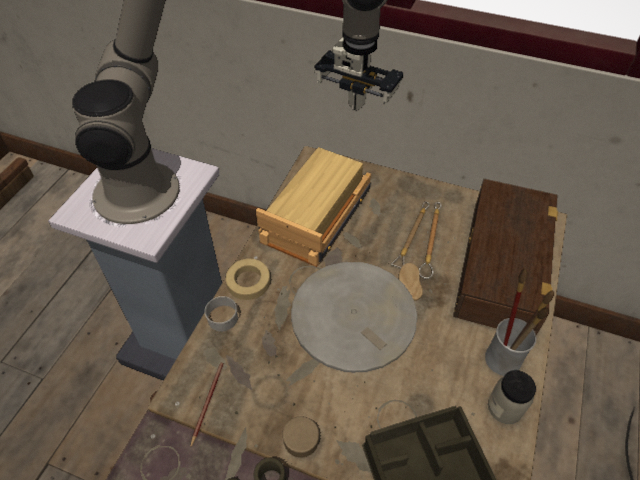

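```bash
python3 -m crank '[[[1,-0.05,-0.12,0,0,0,0],[1,0,-0.2,0,0,0,0],[1,0,-0.1,0,0,0,0],[1,0,0,0,0,0,0],[1,0,0,0,0,0,0]]]'
python3 - <<'E'
from h import *
s=cam('wrist');save(s,'wrist11');cv2.imwrite('pics/z11.png',cv2.resize(s['frame'][130:300,220:430,::-1],(800,600)));P=cloud(s);z=P[...,2]
v,u=np.mgrid[:480,:640]
for x in (280,310,340,370):
    r=np.where(abs(z[:300,x]-.097)<.006)[0]; print(x,r.min(),ray(s,x,r.min()-.5,.097))
E
```

```text
clock: 21.48
ee_pos: [0.4658, 0.1827, 0.2107]
tcp_rot: [[-0.002, 0.129, 0.992], [0.0, 0.992, -0.129], [-1.0, -0.0, -0.002]]
contact_force: [0.3, 0.1, -0.3]
grip_width: 0.005
280 186 [0.4385217  0.22174535 0.097     ]
310 186 [0.4580565  0.21918431 0.097     ]
340 186 [0.47758781 0.21662373 0.097     ]
370 186 [0.49711566 0.21406361 0.097     ]
```

View pics/z11.png

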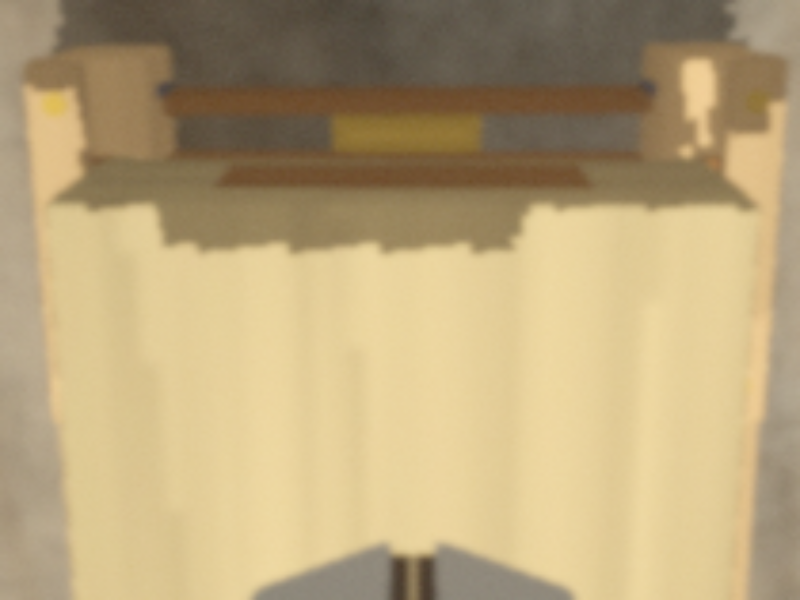

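```bash
python3 -m crank '[[[1,0,0,0,0,0,0],[1,0,0,0,0,0,0],[1,0,0,0,0,0,0],[1,0,0,0,0,0,0],[1,0,0,0,0,0,0],[1,0,0,0,0,0,0],[1,0,0,0,0,0,0],[1,0,0,0,0,0,0]]]'
python3 - <<'E'
from h import *
s=cam('wrist');P=cloud(s);z=P[...,2]
for x in (280,310,340,370):
    r=np.where(abs(z[:300,x]-.097)<.006)[0]; print(x,r.min(),ray(s,x,r.min()-.5,.097))
print('brass',[P[v,328].round(4).tolist() for v in range(158,178,2)])
S=cam('scene');Q=cloud(S)
F0=np.load('scene0.npz')['F'].astype(int);d=np.abs(S['frame'].astype(int)-F0).sum(2)
for n,(u,v,r) in dict(tape=(248,278,26),cutter=(222,314,20),mould=(300,436,22)).items(): print(n,(d[v-r:v+r,u-r:u+r]>60).sum())
E
```

```text
clock: 22.52
ee_pos: [0.466, 0.1824, 0.2115]
tcp_rot: [[0.0, 0.129, 0.992], [0.0, 0.992, -0.129], [-1.0, 0.0, 0.0]]
contact_force: [-0.7, -0.8, 0.1]
grip_width: 0.003
280 185 [0.43892325 0.22191036 0.097     ]
310 185 [0.45850227 0.21934264 0.097     ]
340 185 [0.47808257 0.21677474 0.097     ]
370 186 [0.49759864 0.21354697 0.097     ]
brass [[0.4715, 0.2273, 0.0251], [0.4713, 0.2255, 0.0233], [0.4711, 0.2239, 0.0237], [0.471, 0.2231, 0.0305], [0.4708, 0.2216, 0.0316], [0.4706, 0.2199, 0.0306], [0.4704, 0.2183, 0.0308], [0.4701, 0.2165, 0.0296], [0.4701, 0.2167, 0.0418], [0.4701, 0.2167, 0.0522]]
tape 0
cutter 0
mould 0
```

```bash
python3 - <<'E'
from h import *
s=cam('wrist');P=cloud(s);h=cv2.cvtColor(s['frame'],cv2.COLOR_RGB2HSV)
m=(h[...,0]>19)&(h[...,0]<30)&(h[...,1]>140);m[:140]=0;m[200:]=0;m[:,:290]=0;m[:,370:]=0
v,u=np.where(m);print(len(v),u.min(),u.max(),v.min(),v.max())
for r in range(v.min(),v.max()+1):
    k=m[r]; q=P[r][k]; print(r,k.sum(),np.median(q,0).round(4),q[:,2].min().round(4),q[:,2].max().round(4))
for r in range(168,188): print(r,P[r,330].round(4),s['frame'][r,330])
E
```

```text
343 307 344 162 171
162 8 [0.4649 0.2247 0.0227] 0.0219 0.0253
163 38 [nan nan nan] nan nan
164 37 [0.4693 0.2232 0.0298] 0.027 0.0313
165 37 [0.4684 0.2227 0.0303] 0.0276 0.0322
166 37 [0.4691 0.2218 0.0308] 0.0288 0.0324
167 37 [0.4682 0.2211 0.031 ] 0.0288 0.0327
168 38 [0.4685 0.2203 0.0311] 0.0292 0.0325
169 38 [nan nan nan] nan nan
170 37 [0.4687 0.2186 0.0309] 0.0267 0.0327
171 36 [0.4682 0.2177 0.0302] 0.0259 0.0317
168 [0.4722 0.2199 0.0323] [145 118  53]
169 [0.472  0.2189 0.0303] [140 114  50]
170 [0.472  0.2182 0.0317] [140 112  52]
171 [0.4718 0.2173 0.0307] [136 109  53]
172 [0.4717 0.2166 0.0312] [127 100  50]
173 [0.4717 0.2165 0.0364] [122  92  56]
174 [0.4717 0.2164 0.0415] [119  92  59]
175 [0.4716 0.2165 0.047 ] [118  94  62]
176 [0.4716 0.2166 0.0531] [115  88  57]
177 [0.4716 0.2165 0.0572] [112  80  48]
178 [0.4716 0.2165 0.0624] [112  81  49]
179 [0.4715 0.2165 0.0667] [116  83  50]
180 [0.4715 0.2165 0.0715] [114  82  49]
181 [0.4715 0.2168 0.0778] [116  87  53]
182 [0.4715 0.2166 0.0806] [124  99  65]
183 [0.4714 0.2165 0.0844] [134 114  78]
184 [0.4714 0.2164 0.0878] [140 121  83]
185 [0.4714 0.2165 0.0923] [143 125  88]
186 [0.4714 0.2165 0.0959] [148 127  90]
187 [0.4713 0.2162 0.0984] [152 133  93]
```

```bash
python3 -c "
from cell import manip
s=manip.get_state();print(s['clock'],s['contact_force'],s['ee_pos']);print(manip.sign_off())"
```

```text
22.675 [0.17941778 0.06955519 0.00720743] [0.46597645 0.1823912  0.21148753]
the job is handed in; nothing more can be done
None
```

The loose bottle is standing in the empty middle pocket, and the lid is shut and staying shut on its own. I handed the job in at 22.7 s.

- **Bottle:** I lowered it until the force showed contact, with the arm at exactly the height expected for the cork's top. Then I let go and lifted away. The pictures after release showed it upright on the cork, with the two stored bottles still standing. The cork sits about 4 mm off-centre in the pocket, so I aimed between the cork's centre and the pocket's.
- **Lid:** I pushed it slowly with closed fingertips until it stopped moving and the push reached about 30 N (31 N with the sideways and downward parts). Just before the stop the force dropped from 17 N to 14 N, as it would when the catch snaps up.
- **Last checks:** As I backed off, the force fell to zero within about 3 mm. The lid's end stayed put, within about 0.5 mm, over the next second. Without the catch, the buffer should have pushed it out several millimetres more. The tape roll, ring cutter and mould showed no change in the scene picture.
- **Not confirmed:** I could see the brass catch beside the lid's end, but not tell from its height alone that it was fully up. That it caught is judged from the force drop and the lid staying put. The stored bottles can't be seen under the shut lid, so they were last checked before closing.

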